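Put the washed printing kit away to dry flat

ROBOT

A 6-joint arm with a two-finger parallel gripper is mounted at the origin on the work surface. World frame = base frame: x ahead of the robot, y to its left, z up, the work surface at z = 0. Lengths are in mm, angles in rad, forces in N, time in s.
With the tool pointing down it reaches from about 350 to 850 mm from the base axis. Payload 8.1 kg.
Tool frame: the origin (TCP) lies at the very end of the fingers, on their centre line; the grasp point (between the pads) lies 19 mm behind it; z points along the fingers, y is the line along which they close (so a half turn about z gives the same grasp; the last joint's range is limited). The gripper opens to 93 mm and grips with 3 to 60 N. Pads are 15 mm wide; open, the fingers measure 128 mm over their backs; the gripper's body (75 mm by 188 mm) begins 65 mm behind the grasp point.
Start: joints at [-1.416, 0.13, 1.488, -0, 1.523, -0.085], TCP at [142.525, -582.831, 218.635] pointing down, gripper open.
Joint ranges: [-2.96, 2.96], [-0.89, 2.26], [0.02, 2.5], [-1.34, 4.48], [0, 2.73], [-2.66, 2.66]. Speed limits (rad/s): [2.39, 2.39, 2.79, 3.14, 3.14, 3.14].

INTERFACE

Orientations are given as a unit quaternion [w, x, y, z].
In Python, from bench import read_state, vision, close_job gives the robot as it stands.
- The arm moves only by the tool arm_command, never from a script. Its argument "increments" is a list that holds one entry, the list of rows, each a list of 7 numbers: the turn, a rotation vector about the world's x, y, z in rad, then the shift along the world's x, y, z in m, then the gripper's target within -1 to 1 (fully open at 1, half-way at 0, shut at -1). In form: [[[ax, ay, az, tx, ty, tz, jaw], ...]]. A call has 1 to 8 rows; each row shifts and turns the commanded pose from where the row before left it; what a row does not reach is not made up. A row lasts 1/10 s, in which the tool goes at most 50 mm and 8.59 degrees, less where a joint would pass 70% of its speed; a pose out of reach is approached as far as the arm can. A call with a gripper value outside its range is refused whole. The fingers move at their own pace and stop on an object; "force" is the grip in N (left out, the last holds). Time passes only in rows, so rows that do not move let the fingers close. It gives the time, the measured TCP pose, the force, the opening and the grip force at its end, in the units of the state.
- read_state(): the state, without advancing time (a new reading comes with each control period).
- vision.camera(name): name is "scene" or "top"; returns a dict with "frame" (420x560x3 uint8, red, green, blue), "vertical_fov" (degrees; the focal length in pixels is half the picture's height over the tangent of half this angle, whatever the lens; pixels are square), "cx", "cy" (the principal point, pixels), "k1" (the pictures are not rectified: a ray, as slopes to the right and down, at radius r is drawn at 1 + k1 r^2 times it, then the intrinsics apply), "world_from_camera" (4x4, takes a point from camera to world coordinates). Camera axes: x right, y down, z forward; pixel columns grow to the right and rows downward; lengths in mm; the calibration is good to about 2 mm. A picture is of the moment at which its call begins. There is no depth.
- close_job(): hands the job in; it is judged then, once.
The state is a dict: "clock": time; "joints": joint angles; "dq": joint speeds; "tau": joint torques, N m; "tcp_pos": TCP position; "orientation": TCP orientation; "ft_force": force on the tool from outside, world axes, zero at the start; "torque": the same for the moment, N m; "gripper_width": finger opening in mm; "gripper_force": force on a finger pad.
Only numpy, scipy, OpenCV 4.12 (cv2) and the standard library are available. Lean on these libraries where they do the work, as an engineer would, in place of code of your own. Each camera call takes 0.05 s, during which the arm holds its last target. There are 200 camera calls.

TASK

The washed printing kit lies in the white tray and has to be put away to dry. Take the weight and the dark cover board off the pressing board and put them aside on the desk, then stack all the printing blocks from the tray face up in one squared-up pile in the middle of the pressing board, lengthwise along it, lay the cover board squarely on the finished pile and set the weight down gently on the middle of it, lengthwise. The inking roller goes into its stand with both handles down in the V-notches; leave the ink bottle, brush jar and pencil sharpener where they are.

Things in the scene. Friction and masses are not known exactly. Their poses are not given: they have to be found in the camera images.
- tray: white plastic wash tray, fixed to the desk, 224 x 274 x 50 mm outside (x, y, z), floor and walls 5 mm thick, rim lip 6 mm out; origin in the centre of its underside. The roller and the blocks lie flat on its floor, side by side with their lengths along the tray's x, at least 25 mm clear beside their long sides; the roller lies in the lane nearest the tray's -y wall
- stand: wooden roller stand, fixed to the desk: a base 150 x 100 x 12 mm carrying two upright end boards with a 90-degree V-notch each, open to the top. Origin in the centre of its underside, x along the line through the two notches. The end boards stand from 52 to 64 mm either side of the origin along x, are 76 mm wide and 60 mm high; the notches are 60 mm wide at the top and 30 mm deep (bottom of the V 30 mm above the desk)
- seat (a point): the middle of the roller's axis when it is seated in the stand's notches: on the stand's centre line, 42.7 mm above the desk; x along the notches
- board: plywood pressing board, fixed to the desk, 160 x 110 x 12 mm (x, y, z); origin in the centre of its underside, its top 12 mm above the desk. It lies between the tray and the stand, and the desk on the robot's side of it is free to put things down
- roller: inking roller like a small rolling pin: black rubber body 40 mm in diameter and 90 mm long, with a plain round wooden handle 18 mm in diameter and 40 mm long at each end (170 mm overall), about 0.22 kg; origin at its very middle, on the axis; x along the axis. It is the handles that rest in the notches
- weight: cast pressing weight, 0.65 to 0.95 kg: dark green base 90 x 50 x 28 mm (x, y, z) with a brass handle bar above it, 12 mm in diameter and 80 mm long along x, its axis 56 mm above the underside, on two 10 mm posts 32 mm either side of the middle; 62 mm high overall; origin in the centre of the underside. It starts standing on the cover board
- cover: loose cover board of dark wood, a plain slab 96 x 56 x 12 mm (x, y, z), about 0.06 kg, either face up; origin in the centre of its underside. It starts lying about the middle of the pressing board, with the weight standing on it
- ink: black ink bottle 52 mm in diameter and 64 mm high, origin under its centre; to be left alone
- brush_jar: white jar of brushes 68 mm in diameter, 190 mm high with the brushes, origin under its centre; to be left alone
- sharpener: dark crank pencil sharpener, 105 x 62 mm and 90 mm high, origin under its centre; to be left alone
- block_grey: printing block, a 90 x 50 x 22 mm slab (x, y, z), plywood below with a dark grey lino face on top, cut with pale lines; about 0.1 kg; origin in the centre of its underside, x along its length, z up through the lino face. None when it is not there today
- block_rust: printing block, a 90 x 50 x 22 mm slab (x, y, z), plywood below with a rust-brown lino face on top, cut with pale lines; about 0.1 kg; origin in the centre of its underside, x along its length, z up through the lino face. None when it is not there today
- block_green: printing block, a 90 x 50 x 22 mm slab (x, y, z), plywood below with a green lino face on top, cut with pale lines; about 0.1 kg; origin in the centre of its underside, x along its length, z up through the lino face. None when it is not there today
- block_blue: printing block, a 90 x 50 x 22 mm slab (x, y, z), plywood below with a blue lino face on top, cut with pale lines; about 0.1 kg; origin in the centre of its underside, x along its length, z up through the lino face. None when it is not there today
There are look-alikes about, which are no part of the job. What is shaped like the block_rust but purple is not meant.

How it is judged (in metres and radians):
On the way, in this order (a step that is already met when the one before it is completed fails the run):
1. the weight and the cover board are off the pressing board, released (horizontal distance between each of weight, cover and board above 0.08 m and contact force between each of weight, cover and the fingers below 0.1 N and linear speed of each of weight, cover below 0.02 m/s), for 0.2 s.
2. all the blocks of the day lie in one squared pile on the board, released (horizontal distance between block_grey and block_rust below 0.008 m and angle between the x axis of block_grey and the x axis of block_rust, either way round below 0.12 rad and horizontal distance between each of block_grey, block_rust and block_green below 0.008 m and angle between the x axis of each of block_grey, block_rust and the x axis of block_green, either way round below 0.12 rad and horizontal distance between each of block_grey, block_rust, block_green and block_blue below 0.008 m and angle between the x axis of each of block_grey, block_rust, block_green and the x axis of block_blue, either way round below 0.12 rad and horizontal distance between each of block_grey, block_rust, block_green, block_blue and board below 0.025 m and angle between the x axis of each of block_grey, block_rust, block_green, block_blue and the x axis of board, either way round below 0.14 rad and angle between each of block_grey, block_rust, block_green, block_blue's own z axis and vertical below 0.06 rad and contact force between each of block_grey, block_rust, block_green, block_blue and the fingers below 0.1 N and linear speed of each of block_grey, block_rust, block_green, block_blue below 0.02 m/s), for 0.2 s.
At the end, for the whole second after the job is handed in: Blocks flat in one pile, within 8 mm and 0.12 rad of one another, 25 mm and 0.14 rad of the board; cover flat on top, within 12 mm of each block; weight upright on it, within 18 mm, 0.2 rad. Roller within 4 mm of its seat sideways and in height, 11 mm along, 0.08 rad. All released, at rest (all of step 2 and z of cover in the frame of block_grey above 0.018 m and horizontal distance between cover and block_grey below 0.012 m and z of cover in the frame of block_rust above 0.018 m and horizontal distance between cover and block_rust below 0.012 m and z of cover in the frame of block_green above 0.018 m and horizontal distance between cover and block_green below 0.012 m and z of cover in the frame of block_blue above 0.018 m and horizontal distance between cover and block_blue below 0.012 m and angle between the x axis of cover and the x axis of board, either way round below 0.14 rad and angle between the z axis of cover and the z axis of board, either way round below 0.06 rad and linear speed of each of cover, weight, roller below 0.02 m/s and z of weight in the frame of cover above 0.009 m and horizontal distance between weight and cover below 0.018 m and angle between the x axis of weight and the x axis of board, either way round below 0.2 rad and angle between weight's own z axis and vertical below 0.06 rad and y of roller in the frame of seat between -0.004 and 0.004 m and z of roller in the frame of seat between -0.004 and 0.004 m and x of roller in the frame of seat between -0.011 and 0.011 m and angle between the x axis of roller and the x axis of stand, either way round below 0.08 rad); the robot touches nothing.
It fails at once if the ink bottle, brush jar or sharpener was moved more than 25 mm (distance of any of ink, brush_jar, sharpener from where it was at the start of the episode above 0.025 m).
It fails at once if the weight was let fall onto the cover board from more than about 1 cm (horizontal distance between weight and cover below 0.03 m and z of weight in the frame of cover between 0.017 and 0.08 m and contact force between weight and the fingers below 1 N and linear speed of weight above 0.4 m/s).
Of block_grey, block_rust, block_green, block_blue only 2 to 4 are there at a start; the rules pass over those that are not, and their reading is None.
At some moment in a run one of cover, weight may be knocked a few centimetres aside while the robot is not near it.
It also fails if it takes over 210 s, if anything falls off the work surface, if the arm or the gripper's body presses on something with over 40 N, if the wrist force passes 120 N, or if a joint passes its speed limit or range.

## Working session

There is one attempt and no reset: what is moved stays moved. The work goes in short steps, Python scripts to look and compute and a tool call to move; the robot and the scene stay as the last step left them, time stands still between calls to the robot, and variables do not carry over. Pictures are saved under pics/ and viewed, at most 14 in all, crops included, and the job is handed in when it is done.

Besides the shell and the picture viewer there is one more tool, called after "Emit:" by a JSON object that holds its "fn" and its "kwargs", one argument or row to a line. arm_command: Moves the arm, as the interface text tells. Its arguments: {"type":"object","properties":{"increments":{"type":"array","items":{"type":"array","items":{"type":"array","items":{"type":"number"}}}},"force":{"type":"number"}},"required":["increments"]}

```bash
mkdir -p pics; ls; cat > h.py <<'E'
import numpy as np, cv2
from bench import read_state, vision, close_job
def cam(n):
    return vision.camera(n)
def K(c):
    h=c["frame"].shape[0]; f=h/2/np.tan(np.radians(c["vertical_fov"])/2); return f
def ray(c,u,v):
    f=K(c); d=np.array([(u-c["cx"])/f,(v-c["cy"])/f]); s=d.copy()
    for _ in range(30): s=d/(1+c["k1"]*(s@s))
    T=np.array(c["world_from_camera"]); return T[:3,3],T[:3,:3]@np.array([s[0],s[1],1])
def onz(c,u,v,z):
    o,d=ray(c,u,v); return (o+d*(z-o[2])/d[2])[:2]
def proj(c,p):
    T=np.array(c["world_from_camera"]); q=T[:3,:3].T@(np.array(p)-T[:3,3]); s=q[:2]/q[2]
    s=s*(1+c["k1"]*(s@s)); return s*K(c)+[c["cx"],c["cy"]]
def save(c,name,box=None,k=1):
    f=c["frame"]
    if box: f=f[box[1]:box[3],box[0]:box[2]]
    cv2.imwrite("pics/"+name,cv2.cvtColor(cv2.resize(f,None,fx=k,fy=k,interpolation=cv2.INTER_CUBIC),cv2.COLOR_RGB2BGR))
E
python3 - <<'E'
from h import *
for n in("top","scene"):
    c=cam(n); save(c,n+"0.png",k=1.4); print(n,c["vertical_fov"],c["cx"],c["cy"],c["k1"],np.round(c["world_from_camera"],3).tolist())
    np.save(n+"0.npy",c,allow_pickle=True)
print(read_state())
E
```

```text
pics
top 51.47451359627452 285.2034654648714 201.7780224459263 -0.13010125356751034 [[0.013, -0.997, 0.076, 447.208], [-1.0, -0.013, 0.001, 80.291], [0.0, -0.076, -0.997, 1325.845], [0.0, 0.0, 0.0, 1.0]]
scene 46.92948452393169 283.08160576729256 211.71565987247965 -0.0174485156653361 [[0.829, 0.34, -0.445, 1116.122], [0.559, -0.481, 0.675, -817.73], [0.015, -0.808, -0.588, 846.752], [0.0, 0.0, 0.0, 1.0]]
{'clock': 0.1, 'joints': array([-1.41640622e+00,  1.31082692e-01,  1.48917042e+00,  2.68085840e-05,
        1.52302501e+00, -8.53973993e-02]), 'dq': array([ 0.00060974, -0.00181592, -0.0016618 , -0.00093613,  0.00073038,
       -0.00048676]), 'tau': array([ 4.15065433e-04, -5.61344755e+01, -4.93095052e+01,  7.69213820e-02,
        2.91385897e-02, -7.78306298e-05]), 'tcp_pos': array([ 142.45013803, -582.30665391,  217.6941052 ]), 'orientation': array([-8.42693845e-04,  9.92821074e-01,  1.19606037e-01, -1.56849774e-05]), 'ft_force': array([0.29277676, 0.9183726 , 0.15068399]), 'torque': array([-0.01912403,  0.00953298,  0.02752159]), 'gripper_force': 0.0, 'gripper_width': 92.79076582620583}
```

View pics/top0.png

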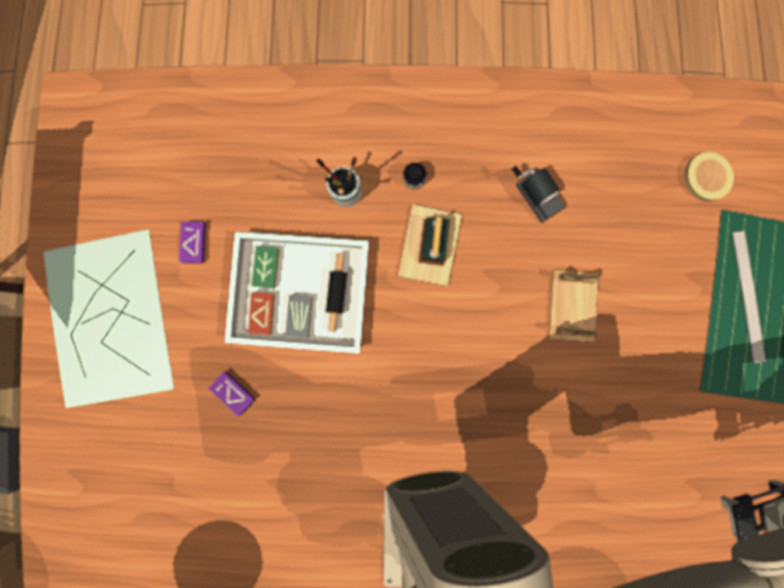

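View pics/scene0.png

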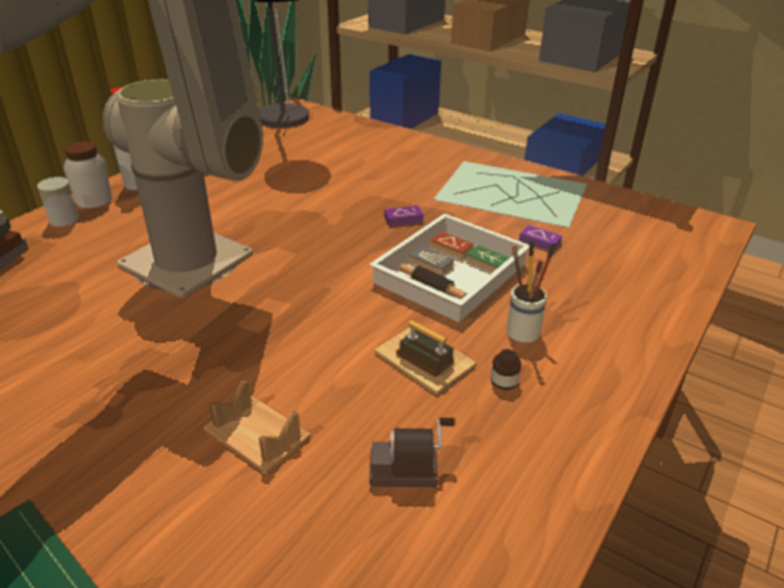

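The top view (enlarged 1.4x) shows these positions:
- green block at (264,267), rust at (260,313), grey at (300,315), all in the tray; there is no blue block
- roller at (337,291)
- weight on the cover at (435,238), on the board at (430,245)
- stand at (575,304)

The two purple blocks are decoys.

```bash
cat >> h.py <<'E'
def seg(c,lo,hi,box,z,zs=True,minA=20):
    hsv=cv2.cvtColor(c["frame"],cv2.COLOR_RGB2HSV); m=cv2.inRange(hsv,np.array(lo),np.array(hi))
    k=np.zeros_like(m); k[box[1]:box[3],box[0]:box[2]]=255; m&=k
    m=cv2.morphologyEx(m,cv2.MORPH_CLOSE,np.ones((5,5)))
    cs,_=cv2.findContours(m,cv2.RETR_EXTERNAL,cv2.CHAIN_APPROX_NONE)
    if not cs: return None
    q=max(cs,key=cv2.contourArea)[:,0,:].astype(float)
    w=np.array([onz(c,*p,z) for p in q],np.float32)
    (x,y),(a,b),t=cv2.minAreaRect(w)
    if a<b: a,b,t=b,a,t+90
    t=(t+90)%180-90
    return np.round([x,y,a,b,t],1)
E
python3 - <<'E'
from h import *
c=np.load("top0.npy",allow_pickle=True).item()
hsv=cv2.cvtColor(c["frame"],cv2.COLOR_RGB2HSV)
for n,u,v in [("green",181,199),("rust",193,233),("grey",209,233),("rollerblk",240,207),("handle",243,187),("board",292,180),("board2",322,165),("weight",303,178),("stand",410,218),("desk",350,200),("tray",220,185)]:
    print(n,hsv[v,u],np.round(onz(c,u,v,20)))
save(c,"crop.png",(155,140,445,260),2.7)
E
```

```text
green [ 63  91 137] [551. 397.]
rust [  8 154 149] [449. 358.]
grey [ 35  30 154] [450. 309.]
rollerblk [20 38 40] [529. 217.]
handle [ 14 128 223] [590. 210.]
board [ 20 103 230] [613.  62.]
board2 [ 16 114 157] [660. -29.]
weight [69 76 54] [620.  29.]
stand [ 18 115 232] [ 503. -297.]
desk [ 12 159 213] [ 555. -114.]
tray [ 49  12 242] [595. 279.]
```

View pics/crop.png

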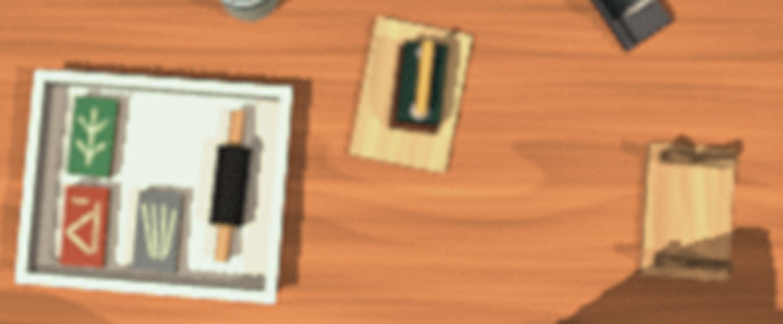

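The crop shows everything clearly. The board and weight are tilted about 6° in the image, and green and rust share one lane end to end.

```bash
python3 - <<'E'
from h import *
c=np.load("top0.npy",allow_pickle=True).item()
B=lambda x0,y0,x1,y1:[int(155+x0/2.7),int(140+y0/2.7),int(155+x1/2.7),int(140+y1/2.7)]
print("green",seg(c,(40,50,50),(90,255,230),B(55,80,130,185),27))
print("rust",seg(c,(0,110,60),(14,255,215),B(50,180,118,275),27))
print("grey",seg(c,(0,0,95),(179,75,200),B(128,182,190,278),27))
print("body",seg(c,(0,0,0),(179,255,85),B(200,130,260,235),25))
print("rolleraxis",seg(c,(5,85,0),(25,255,255),B(210,100,262,268),25))
print("board",seg(c,(16,50,140),(30,150,255),B(340,5,480,180),12))
print("weight",seg(c,(40,60,0),(100,255,90),B(380,25,460,140),52))
print("cover",seg(c,(0,0,0),(179,255,120),B(380,25,460,140),24))
print("bar",seg(c,(10,120,150),(25,255,255),B(395,30,445,125),80))
print("stand",seg(c,(15,50,60),(30,150,255),B(620,130,760,290),12))
for n,x,y,z in [("board tl",377,16,12),("tr",474,32,12),("br",444,174,12),("bl",349,157,12),
 ("standtop up L",663,150,60),("up R",741,146,60),("lo L",654,258,60),("lo R",731,262,60),("base bl",641,272,12),("base br",727,280,12),("base tl",650,143,12),("base tr",735,148,12),
 ("tray tl",37,70,50),("tr",293,87,50),("br",275,302,50),("bl",15,283,50)]:
    print(n,np.round(onz(c,155+x/2.7,140+y/2.7,z)))
E
```

```text
green [577.5 372.7  89.6  49.1  -4.5]
rust [477.1 377.6  89.3  49.6  -3.6]
grey [473.9 296.3  95.7  66.2   1. ]
body [525.4 216.1  87.1  35.2  -5.2]
rolleraxis [463.1 220.   41.8  21.    0.8]
board [631.5  16.5 161.  111.5 -10.5]
weight [639.4  22.3  84.7  13.5  -6.5]
cover [641.3   6.4 101.   56.1  -6.5]
bar [642.9   6.4  79.7  12.7  -5.3]
stand [ 504.5 -298.   146.6  100.6   -3.6]
board tl [719.  55.]
tr [703. -55.]
br [541. -22.]
bl [558.  85.]
standtop up L [ 567. -258.]
up R [ 572. -345.]
lo L [ 449. -247.]
lo R [ 445. -333.]
base bl [ 433. -245.]
base br [ 425. -344.]
base tl [ 579. -256.]
base tr [ 575. -354.]
tray tl [647. 431.]
tr [631. 147.]
br [397. 162.]
bl [412. 448.]
```

Emit:
{"fn": "arm_command", "kwargs": {
  "increments": [
    [[0,0,-0.0215,0.031,0.036,0,1],[0,0,-0.0215,0.031,0.036,0,1],[0,0,-0.0215,0.031,0.036,0,1],[0,0,-0.0215,0.031,0.036,0,1],[0,0,-0.0215,0.031,0.036,0,1],[0,0,-0.0215,0.031,0.036,0,1],[0,0,-0.0215,0.031,0.036,0,1],[0,0,-0.0215,0.031,0.036,0,1]]
  ],
  "force": 30
}}

```text
clock: 0.9
tcp_pos: [391.3, -293.0, 218.4]
orientation: [-0.0, 0.999, 0.033, -0.0]
ft_force: [0.3, -1.0, 0.7]
gripper_width: 93.1
gripper_force: 0.0
```

Emit:
{"fn": "arm_command", "kwargs": {
  "increments": [
    [[0,0,-0.0215,0.031,0.036,0,1],[0,0,-0.0215,0.031,0.036,0,1],[0,0,-0.0215,0.031,0.036,0,1],[0,0,-0.0215,0.031,0.036,0,1],[0,0,-0.0215,0.031,0.036,0,1],[0,0,-0.0215,0.031,0.036,0,1],[0,0,-0.0215,0.031,0.036,0,1],[0,0,0,0,0,0,1]]
  ]
}}

```text
clock: 1.7
tcp_pos: [609.3, -38.0, 217.0]
orientation: [-0.001, 0.999, -0.039, -0.001]
ft_force: [-0.3, -0.2, 0.1]
gripper_width: 93.0
gripper_force: 0.0
```

Emit:
{"fn": "arm_command", "kwargs": {
  "increments": [
    [[0,0,-0.03,0.0335,0.0245,-0.02,0.2],[0,0,0,0,0.02,-0.04,0.0],[0,0,0,0,0,-0.04,0.0],[0,0,0,0,0,-0.03,0.0],[0,0,0,0,0,-0.02,0.0],[0,0,0,0,0,-0.006,0.0],[0,0,0,0,0,0,0.0],[0,0,0,0,0,0,-1]]
  ]
}}

```text
clock: 2.5
tcp_pos: [641.9, 1.2, 64.2]
orientation: [0.0, 0.998, -0.056, 0.001]
ft_force: [-0.6, -0.1, 0.7]
gripper_width: 42.2
gripper_force: 0.0
```

Emit:
{"fn": "arm_command", "kwargs": {
  "increments": [
    [[0,0,0,0,0,0,-1],[0,0,0,0,0,0,-1],[0,0,0,0,0,0,-1],[0,0,0,0,0,0,-1]]
  ]
}}

```text
clock: 2.9
tcp_pos: [641.7, 2.3, 63.7]
orientation: [-0.001, 0.998, -0.056, 0.001]
ft_force: [0.6, 2.6, 3.1]
gripper_width: 11.4
gripper_force: 28.3
```

Emit:
{"fn": "arm_command", "kwargs": {
  "increments": [
    [[0,0,0,0,0,0.02,-1],[0,0,0,0,0,0.03,-1],[0,0,0,-0.03,-0.014,0.01,-1],[0,0,0,-0.04,-0.0185,0,-1],[0,0,0,-0.04,-0.0185,0,-1],[0,0,0,-0.04,-0.0185,0,-1],[0,0,0,-0.04,-0.0185,0,-1],[0,0,0,-0.01,-0.004,-0.02,-1]]
  ]
}}

```text
clock: 3.7
tcp_pos: [438.3, -92.0, 103.2]
orientation: [0.001, 0.998, -0.057, -0.0]
ft_force: [1.5, -0.5, -7.7]
gripper_width: 11.3
gripper_force: 30.0
```

Emit:
{"fn": "arm_command", "kwargs": {
  "increments": [
    [[0,0,0,0,0,-0.03,-1],[0,0,0,0,0,-0.02,-1],[0,0,0,0,0,-0.008,-1],[0,0,0,0,0,-0.004,-1],[0,0,0,0,0,0,-1],[0,0,0,0,0,0,-1]]
  ]
}}

```text
clock: 4.3
tcp_pos: [441.4, -90.4, 41.0]
orientation: [0.0, 0.998, -0.056, 0.0]
ft_force: [0.4, -0.5, -7.5]
gripper_width: 10.8
gripper_force: 30.0
```

Emit:
{"fn": "arm_command", "kwargs": {
  "increments": [
    [[0,0,0,0,0,-0.0015,-1],[0,0,0,0,0,0,0],[0,0,0,0,0,0,0],[0,0,0,0,0,0,0],[0,0,0,0,0,0.04,0],[0,0,0,0,0,0.04,0.5],[0,0,0,0,-0.04,0.04,1],[0,0,0,0,-0.04,0,1]]
  ]
}}

```text
clock: 5.1
tcp_pos: [445.0, -167.6, 161.6]
orientation: [0.002, 0.998, -0.055, 0.005]
ft_force: [1.2, 0.0, 0.1]
gripper_width: 62.1
gripper_force: 0.0
```

```bash
python3 - <<'E'
from h import *
c=cam("top"); np.save("top1.npy",c,allow_pickle=True)
save(c,"t1.png",(155,120,445,300),2.7)
E
```

```text
(no output)
```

View pics/t1.png

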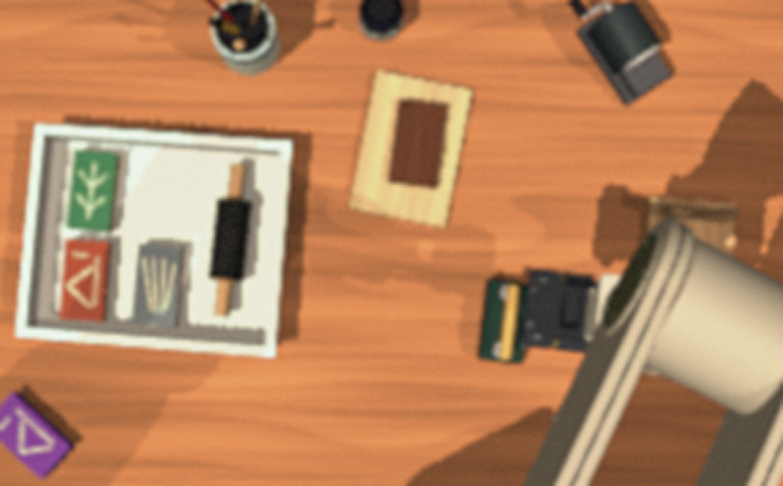

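The cover lies on the board at crop (418,143), and the weight stands on the desk at (502,318). All tray items are clear to see.

```bash
python3 - <<'E'
from h import *
c=np.load("top1.npy",allow_pickle=True).item()
B=lambda x0,y0,x1,y1:[int(155+x0/2.7),int(120+y0/2.7),int(155+x1/2.7),int(120+y1/2.7)]
print("cover",seg(c,(0,0,0),(179,255,130),B(380,90,455,195),24))
print("grey",seg(c,(0,0,95),(179,75,190),B(137,241,185,330),27))
P=lambda x,y,z:onz(c,155+x/2.7,120+y/2.7,z)
q=[P(x,y,27) for x,y in((141,241),(184,243),(178,325),(134,319))]; print(np.round(q),np.round(np.mean(q,0)))
a,b=P(237,162,25),P(222,313,25); print("roller ends",a,b,(a+b)/2,np.degrees(np.arctan2(*(a-b)[::-1])))
print("body",seg(c,(0,0,0),(179,255,85),B(200,185,260,290),25))
print("weight",seg(c,(40,50,0),(100,255,110),B(470,265,530,370),28),seg(c,(10,120,150),(25,255,255),B(495,280,522,360),56))
E
```

```text
cover [636.4   8.8  91.8  52.4  -7.5]
grey [473.9 295.   95.9  51.2   1.3]
[[521. 315.]
 [519. 267.]
 [428. 272.]
 [434. 321.]] [476. 294.]
roller ends [610.50927534 210.14007094] [442.35510063 223.32349048] [526.43218799 216.73178071] -4.482864262660282
body [525.4 216.1  87.7  35.2  -5.2]
weight [441.3 -74.2  81.9  16.6  -6.3] [437.8 -88.7  76.9  12.3  -6. ]
```

Emit:
{"fn": "arm_command", "kwargs": {
  "increments": [
    [[0,0,0,0.032,0.029,0,1],[0,0,0,0.032,0.029,0,1],[0,0,0,0.032,0.029,0,1],[0,0,0,0.032,0.029,0,1],[0,0,0,0.032,0.03,-0.015,1],[0,0,0,0.032,0.03,-0.015,1],[0,0,-0.01,0,0,-0.03,1],[0,0,0,0,0,0,1]]
  ]
}}

```text
clock: 5.95
tcp_pos: [630.4, 11.5, 89.4]
orientation: [0.0, 0.998, -0.061, -0.004]
ft_force: [-0.7, -0.5, -1.3]
gripper_width: 93.2
gripper_force: 0.0
```

Emit:
{"fn": "arm_command", "kwargs": {
  "increments": [
    [[0,0,0,0,0,0,1],[0,0,0,0,0,0,1]]
  ]
}}

```text
clock: 6.15
tcp_pos: [633.7, 9.5, 96.5]
orientation: [0.0, 0.998, -0.062, 0.001]
ft_force: [-0.3, -1.1, 0.6]
gripper_width: 92.8
gripper_force: 0.0
```

Emit:
{"fn": "arm_command", "kwargs": {
  "increments": [
    [[0,0,0,0.001,0,-0.03,1],[0,0,0,0,0,-0.03,1],[0,0,0,0,0,-0.015,1],[0,0,0,0,0,0,1],[0,0,0,0,0,0,1],[0,0,0,0,0,0,1]]
  ]
}}

```text
clock: 6.75
tcp_pos: [635.7, 10.0, 22.0]
orientation: [0.0, 0.998, -0.061, 0.002]
ft_force: [0.0, 0.1, -0.4]
gripper_width: 92.8
gripper_force: 0.0
```

Emit:
{"fn": "arm_command", "kwargs": {
  "increments": [
    [[0,0,0,0,-0.001,-0.007,1],[0,0,0,0,0,0,0.1],[0,0,0,0,0,0,-1],[0,0,0,0,0,0,-1],[0,0,0,0,0,0,-1],[0,0,0,0,0,0,-1],[0,0,0,0,0,0,-1],[0,0,0,0,0,0.01,-1]]
  ],
  "force": 25
}}

```text
clock: 7.55
tcp_pos: [632.5, 9.4, 21.1]
orientation: [-0.0, 0.998, -0.061, -0.002]
ft_force: [-0.6, 0.3, -1.0]
gripper_width: 55.5
gripper_force: 25.0
```

Emit:
{"fn": "arm_command", "kwargs": {
  "increments": [
    [[0,0,0,0,0,0.03,-1],[0,0,0,-0.02,0.004,0,-1],[0,0,0,-0.04,0.007,0,-1],[0,0,0,-0.04,0.007,0,-1],[0,0,0,-0.04,0.007,0,-1],[0,0,0,-0.04,0.005,0,-1],[0,0,0,0,0,-0.02,-1],[0,0,0,0,0,-0.02,-1]]
  ]
}}

```text
clock: 8.35
tcp_pos: [454.5, 39.5, 14.0]
orientation: [-0.0, 0.998, -0.061, 0.002]
ft_force: [0.2, -0.3, 0.3]
gripper_width: 55.5
gripper_force: 25.0
```

Emit:
{"fn": "arm_command", "kwargs": {
  "increments": [
    [[0,0,0,0,0,-0.005,-1],[0,0,0,0,0,0,-1],[0,0,0,0,0,0,-1],[0,0,0,0,0,0,-1]]
  ]
}}

```text
clock: 8.75
tcp_pos: [455.1, 39.2, 8.5]
orientation: [-0.0, 0.998, -0.061, 0.001]
ft_force: [-0.2, -0.6, -1.3]
gripper_width: 55.7
gripper_force: 25.0
```

Emit:
{"fn": "arm_command", "kwargs": {
  "increments": [
    [[0,0,0,0,0,-0.005,-1],[0,0,0,0,0,0,-1],[0,0,0,0,0,0,0.5],[0,0,0,0,0,0,0.5],[0,0,0,0,0,0,0.5],[0,0,0,0,0,0.04,0.5],[0,0,0,0,0,0.04,0.45],[0,0,0,0,0,0.03,0.4]]
  ]
}}

```text
clock: 9.55
tcp_pos: [454.6, 39.3, 114.9]
orientation: [-0.0, 0.998, -0.061, 0.001]
ft_force: [0.4, -0.5, 0.1]
gripper_width: 65.6
gripper_force: 0.0
```

Emit:
{"fn": "arm_command", "kwargs": {
  "increments": [
    [[0,0,0.05,0.003,0.036,0,0.4],[0,0,0,0.003,0.036,0,0.4],[0,0,0,0.003,0.036,0,0.4],[0,0,0,0.003,0.036,0,0.4],[0,0,0,0.003,0.036,0,0.4],[0,0,0,0.003,0.036,0,0.4],[0,0,0,0.002,0.038,0,0.4],[0,0,0,0,0,0,0.4]]
  ]
}}

```text
clock: 10.35
tcp_pos: [473.7, 297.2, 112.6]
orientation: [-0.001, 0.999, -0.035, 0.0]
ft_force: [-0.3, -0.3, 1.1]
gripper_width: 65.1
gripper_force: 0.0
```

Emit:
{"fn": "arm_command", "kwargs": {
  "increments": [
    [[0,0,0,0,0,-0.03,0.4],[0,0,0,0,0,-0.03,0.4],[0,0,0,0,0,0,0.4],[0,0,0,0,0,0,0.4]]
  ]
}}

```text
clock: 10.75
tcp_pos: [473.5, 292.6, 52.4]
orientation: [0.0, 0.999, -0.037, -0.001]
ft_force: [-0.1, 0.3, 0.1]
gripper_width: 65.3
gripper_force: 0.0
```

Emit:
{"fn": "arm_command", "kwargs": {
  "increments": [
    [[0,0,0,0.001,0.001,-0.02,0.4],[0,0,0,0,0,-0.015,0.4],[0,0,0,0,0,-0.008,0.4],[0,0,0,0,0,0,0.4],[0,0,0,0,0,0,-1],[0,0,0,0,0,0,-1],[0,0,0,0,0,0,-1],[0,0,0,0,0,0,-1]]
  ]
}}

```text
clock: 11.55
tcp_pos: [475.7, 294.7, 10.5]
orientation: [-0.0, 0.999, -0.036, 0.001]
ft_force: [-0.7, 0.0, 4.0]
gripper_width: 50.1
gripper_force: 25.0
```

Emit:
{"fn": "arm_command", "kwargs": {
  "increments": [
    [[0,0,0,0,0,0.03,-1],[0,0,0,0,0,0.04,-1],[0,0,0,0,0,0.02,-1],[0,0,-0.016,0.019,-0.034,0,-1],[0,0,-0.016,0.019,-0.034,0,-1],[0,0,-0.016,0.019,-0.034,0,-1],[0,0,-0.016,0.019,-0.034,0,-1],[0,0,-0.016,0.019,-0.034,0,-1]]
  ]
}}

```text
clock: 12.35
tcp_pos: [570.4, 122.9, 99.5]
orientation: [0.0, 0.997, -0.077, -0.0]
ft_force: [-0.0, 0.8, -2.0]
gripper_width: 49.9
gripper_force: 25.0
```

Emit:
{"fn": "arm_command", "kwargs": {
  "increments": [
    [[0,0,-0.016,0.019,-0.034,0,-1],[0,0,-0.016,0.019,-0.034,0,-1],[0,0,0,0.019,-0.034,0,-1],[0,0,0,0.003,-0.006,-0.02,-1],[0,0,0,0,0,-0.03,-1],[0,0,0,0,0,0,-1],[0,0,0,0,0,0,-1],[0,0,0,0,0,0,-1]]
  ]
}}

```text
clock: 13.15
tcp_pos: [630.9, 16.7, 51.2]
orientation: [-0.0, 0.996, -0.092, 0.001]
ft_force: [-0.3, 0.3, -0.7]
gripper_width: 49.8
gripper_force: 25.0
```

Emit:
{"fn": "arm_command", "kwargs": {
  "increments": [
    [[0,0,0,0,0,-0.02,-1],[0,0,0,0,0,-0.01,-1],[0,0,0,0,0,-0.0035,-1],[0,0,0,0,0,0,-1],[0,0,0,0,0,0,-1],[0,0,0,0,0,0,-1]]
  ]
}}

```text
clock: 13.75
tcp_pos: [630.4, 16.6, 17.3]
orientation: [-0.0, 0.996, -0.092, 0.0]
ft_force: [-4.1, 0.5, 6.5]
gripper_width: 50.2
gripper_force: 25.0
```

Emit:
{"fn": "arm_command", "kwargs": {
  "increments": [
    [[0,0,0,0,0,0,0.3],[0,0,0,0,0,0,0.3],[0,0,0,0,0,0,0.3],[0,0,0,0,0,0.03,0.3],[0,0,0,0,0,0.04,0.3],[0,0,0,0,0,0.04,0.3],[0,0,0,0,0,0,0.3]]
  ]
}}

```text
clock: 14.45
tcp_pos: [634.6, 16.0, 133.8]
orientation: [-0.0, 0.996, -0.092, 0.006]
ft_force: [1.1, -0.0, -0.0]
gripper_width: 60.4
gripper_force: 0.0
```

Emit:
{"fn": "arm_command", "kwargs": {
  "increments": [
    [[0,0,0.014,-0.0155,0.036,0,0.3],[0,0,0.014,-0.0155,0.036,0,0.3],[0,0,0.014,-0.0155,0.036,0,0.3],[0,0,0.014,-0.0155,0.036,0,0.3],[0,0,0.014,-0.0155,0.036,0,0.3],[0,0,0.014,-0.0155,0.036,0,0.3],[0,0,0.014,-0.0155,0.036,0,0.3],[0,0,0.014,-0.0155,0.036,0,0.3]]
  ]
}}

```text
clock: 15.25
tcp_pos: [505.0, 305.5, 125.4]
orientation: [0.0, 0.999, -0.036, -0.0]
ft_force: [0.2, 1.3, 0.2]
gripper_width: 60.7
gripper_force: 0.0
```

Emit:
{"fn": "arm_command", "kwargs": {
  "increments": [
    [[0,0,0,-0.0155,0.036,0,0.3],[0,0,0,-0.014,0.036,0,0.3],[0,0,0,0,0,-0.03,0.3],[0,0,0,0,0,-0.03,0.3],[0,0,0,0,0,-0.01,0.3],[0,0,0,0,0,0,0.3],[0,0,0,0,0,0,0.3],[0,0,0,0,0,0,0.3]]
  ]
}}

```text
clock: 16.05
tcp_pos: [477.9, 376.8, 58.0]
orientation: [-0.001, 0.999, -0.037, 0.001]
ft_force: [-0.6, -0.4, -0.3]
gripper_width: 60.4
gripper_force: 0.0
```

```bash
python3 - <<'E'
from h import *
c=cam("top"); np.save("top2.npy",c,allow_pickle=True)
save(c,"t2.png",(155,120,445,300),2.7)
E
```

```text
(no output)
```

View pics/t2.png

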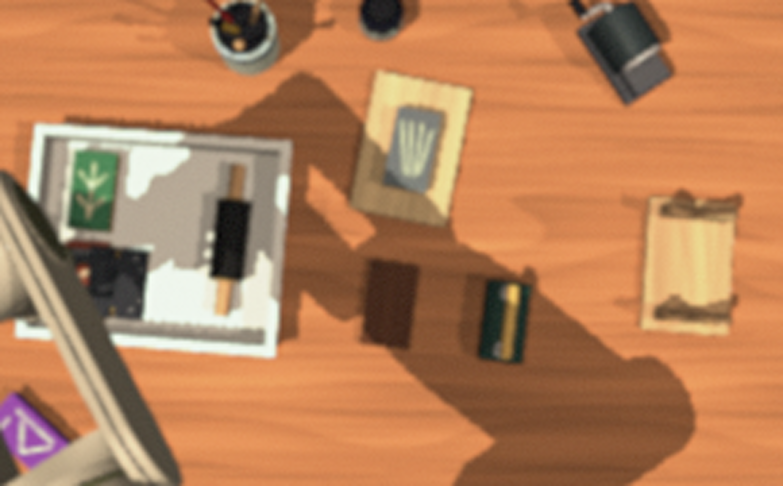

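Grey is centred on the board at crop (414,149). The cover is at (390,303), the weight at (506,320), and the stand is fully visible. I'll measure grey and the stand while grasping rust.

Emit:
{"fn": "arm_command", "kwargs": {
  "increments": [
    [[0,0,0,0,0.0005,-0.02,0.3],[0,0,0,0,0,-0.02,0.3],[0,0,0,0,0,-0.0075,0.3],[0,0,0,0,0,0,0.3],[0,0,0,0,0,0,-1],[0,0,0,0,0,0,-1],[0,0,0,0,0,0,-1],[0,0,0,0,0,0,-1]]
  ]
}}

```text
clock: 16.9
tcp_pos: [477.5, 377.5, 10.0]
orientation: [-0.001, 0.999, -0.036, 0.001]
ft_force: [0.1, -0.5, 6.4]
gripper_width: 49.6
gripper_force: 25.0
```

```bash
python3 - <<'E'
from h import *
c=np.load("top2.npy",allow_pickle=True).item()
B=lambda x0,y0,x1,y1:[int(155+x0/2.7),int(120+y0/2.7),int(155+x1/2.7),int(120+y1/2.7)]
P=lambda x,y,z:onz(c,155+x/2.7,120+y/2.7,z)
print("grey",seg(c,(0,0,60),(179,72,190),B(370,95,460,205),34))
for n,z,q in [("grey",34,((393,105),(444,108),(430,192),(385,185))),("stand",12,((649,196),(735,201),(727,333),(640,326))),("standtop",60,((662,203),(741,199),(733,315),(654,311)))]:
    w=np.array([P(x,y,z) for x,y in q]); d=w[0]+w[1]-w[2]-w[3]; print(n,np.round(w).tolist(),np.mean(w,0),np.degrees(np.arctan2(d[1],d[0])))
E
```

```text
grey [627.1  17.1  91.2  49.8 -10.8]
grey [[675.0, 37.0], [673.0, -20.0], [579.0, -5.0], [586.0, 45.0]] [628.28806131  14.50547652] -7.086956625951442
stand [[580.0, -255.0], [576.0, -354.0], [426.0, -344.0], [433.0, -244.0]] [ 503.87329521 -299.26509663] -4.11507797335764
standtop [[568.0, -257.0], [574.0, -345.0], [446.0, -335.0], [450.0, -247.0]] [ 509.49827526 -296.24596985] -4.565642433583784
```

Emit:
{"fn": "arm_command", "kwargs": {
  "increments": [
    [[0,0,0,0,0,0.03,-1],[0,0,0,0,0,0.04,-1],[0,0,0,0,0,0.02,-1],[0,0,-0.0127,0.0165,-0.04,0,-1],[0,0,-0.0127,0.0165,-0.04,0,-1],[0,0,-0.0127,0.0165,-0.04,0,-1],[0,0,-0.0127,0.0165,-0.04,0,-1],[0,0,-0.0127,0.0165,-0.04,0,-1]]
  ]
}}

```text
clock: 17.7
tcp_pos: [559.3, 175.2, 98.6]
orientation: [-0.0, 0.998, -0.068, 0.0]
ft_force: [0.9, 0.4, -0.3]
gripper_width: 49.7
gripper_force: 25.0
```

Emit:
{"fn": "arm_command", "kwargs": {
  "increments": [
    [[0,0,-0.0127,0.0165,-0.04,0,-1],[0,0,-0.0127,0.0165,-0.04,0,-1],[0,0,-0.0127,0.0165,-0.04,0,-1],[0,0,-0.0127,0.0165,-0.04,0,-1],[0,0,0,0.0025,-0.001,-0.02,-1],[0,0,0,0,0,-0.02,-1],[0,0,0,0,0,0,-1],[0,0,0,0,0,0,-1]]
  ]
}}

```text
clock: 18.5
tcp_pos: [626.9, 15.9, 58.2]
orientation: [0.0, 0.996, -0.093, -0.001]
ft_force: [0.6, 0.9, -0.5]
gripper_width: 49.9
gripper_force: 25.0
```

Emit:
{"fn": "arm_command", "kwargs": {
  "increments": [
    [[0,0,0,0,0,0,-1],[0,0,0,0,0,0,-1]]
  ]
}}

```text
clock: 18.7
tcp_pos: [628.5, 16.2, 60.1]
orientation: [-0.0, 0.996, -0.093, 0.001]
ft_force: [-0.0, -0.3, -0.0]
gripper_width: 49.8
gripper_force: 25.0
```

Emit:
{"fn": "arm_command", "kwargs": {
  "increments": [
    [[0,0,0,0,0,-0.012,-1],[0,0,0,0,0,-0.006,-1],[0,0,0,0,0,-0.003,-1],[0,0,0,0,0,0,-1],[0,0,0,0,0,0,-1],[0,0,0,0,0,0,-1]]
  ]
}}

```text
clock: 19.3
tcp_pos: [627.2, 16.0, 38.6]
orientation: [0.0, 0.996, -0.093, -0.0]
ft_force: [-8.3, 0.1, 14.0]
gripper_width: 49.6
gripper_force: 25.0
```

Emit:
{"fn": "arm_command", "kwargs": {
  "increments": [
    [[0,0,0,0,0,0,0.3],[0,0,0,0,0,0,0.3],[0,0,0,0,0,0,0.3],[0,0,0,0,0,0.03,0.3],[0,0,0,0,0,0.04,0.3],[0,0,0,0,0,0.03,0.3],[0,0,0,0,0,0,0.3],[0,0,0,0,0,0,0.3]]
  ]
}}

```text
clock: 20.1
tcp_pos: [628.1, 15.8, 138.1]
orientation: [-0.0, 0.996, -0.093, 0.001]
ft_force: [0.2, 0.4, -0.3]
gripper_width: 60.7
gripper_force: 0.0
```

Emit:
{"fn": "arm_command", "kwargs": {
  "increments": [
    [[0,0,0.0143,-0.0065,0.04,0,0.3],[0,0,0.0143,-0.0065,0.04,0,0.3],[0,0,0.0143,-0.0065,0.04,0,0.3],[0,0,0.0143,-0.0065,0.04,0,0.3],[0,0,0.0143,-0.0065,0.04,0,0.3],[0,0,0.0143,-0.0065,0.04,0,0.3],[0,0,0.0143,-0.0065,0.04,0,0.3],[0,0,0.0143,-0.0055,0.04,0,0.3]]
  ]
}}

```text
clock: 20.9
tcp_pos: [574.7, 336.8, 134.7]
orientation: [0.001, 0.999, -0.036, -0.002]
ft_force: [0.9, -0.1, -0.5]
gripper_width: 60.3
gripper_force: 0.0
```

Emit:
{"fn": "arm_command", "kwargs": {
  "increments": [
    [[0,0,0,0,0.0365,-0.02,0.3],[0,0,0,0,0,-0.03,0.3],[0,0,0,0,0,-0.03,0.3],[0,0,0,0,0,0,0.3],[0,0,0,0,0,0,0.3],[0,0,0,0,0,0,0.3]]
  ]
}}

```text
clock: 21.5
tcp_pos: [577.4, 372.4, 58.9]
orientation: [-0.0, 0.999, -0.037, 0.001]
ft_force: [-0.4, 0.9, 0.6]
gripper_width: 60.8
gripper_force: 0.0
```

```bash
python3 - <<'E'
from h import *
print(np.round(read_state()["tcp_pos"],1))
c=cam("top"); np.save("top3.npy",c,allow_pickle=True)
B=lambda x0,y0,x1,y1:[int(155+x0/2.7),int(120+y0/2.7),int(155+x1/2.7),int(120+y1/2.7)]
print("rust",seg(c,(0,110,60),(11,255,200),B(370,85,460,205),56))
save(c,"t3.png",(155,120,445,300),2.7)
E
```

```text
[577.4 372.4  58.9]
rust [627.4  16.1  91.4  52.2  -9.8]
```

View pics/t3.png

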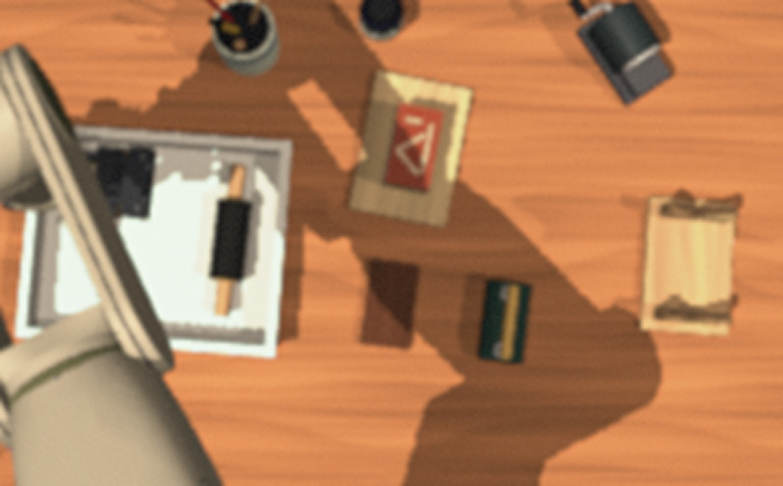

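Rust lies squarely on grey at crop (415,148), measured within 1 mm of it. The cover and weight have not moved. Next I'll grasp green.

Emit:
{"fn": "arm_command", "kwargs": {
  "increments": [
    [[0,0,0,0,0.0005,-0.02,0.3],[0,0,0,0,0,-0.02,0.3],[0,0,0,0,0,-0.0085,0.3],[0,0,0,0,0,0,0.3],[0,0,0,0,0,0,-1],[0,0,0,0,0,0,-1],[0,0,0,0,0,0,-1],[0,0,0,0,0,0,-1]]
  ]
}}

```text
clock: 22.35
tcp_pos: [577.7, 373.4, 10.8]
orientation: [-0.001, 0.999, -0.036, 0.001]
ft_force: [0.4, -1.1, 6.5]
gripper_width: 50.0
gripper_force: 25.0
```

Emit:
{"fn": "arm_command", "kwargs": {
  "increments": [
    [[0,0,0,0,0,0.03,-1],[0,0,0,0,0,0.04,-1],[0,0,0,0,0,0.03,-1],[0,0,-0.0127,0.0055,-0.0395,0,-1],[0,0,-0.0127,0.0055,-0.0395,0,-1],[0,0,-0.0127,0.0055,-0.0395,0,-1],[0,0,-0.0127,0.0055,-0.0395,0,-1],[0,0,-0.0127,0.0055,-0.0395,0,-1]]
  ]
}}

```text
clock: 23.15
tcp_pos: [604.0, 173.8, 109.2]
orientation: [-0.0, 0.998, -0.068, 0.0]
ft_force: [-0.7, -0.2, -0.5]
gripper_width: 49.9
gripper_force: 25.0
```

Emit:
{"fn": "arm_command", "kwargs": {
  "increments": [
    [[0,0,-0.0127,0.0055,-0.0395,0,-1],[0,0,-0.0127,0.0055,-0.0395,0,-1],[0,0,-0.0127,0.0055,-0.0395,0,-1],[0,0,-0.0127,0.0055,-0.0395,0,-1],[0,0,0,0.0005,-0.001,-0.02,-1],[0,0,0,0,0,0,-1],[0,0,0,0,0,0,-1],[0,0,0,0,0,0,-1]]
  ]
}}

```text
clock: 23.95
tcp_pos: [626.7, 17.3, 89.7]
orientation: [-0.0, 0.996, -0.093, 0.0]
ft_force: [-0.1, 0.4, -0.5]
gripper_width: 49.9
gripper_force: 25.0
```

Emit:
{"fn": "arm_command", "kwargs": {
  "increments": [
    [[0,0,0,0,0,0,-1],[0,0,0,0,0,0,-1]]
  ]
}}

```text
clock: 24.15
tcp_pos: [626.9, 17.1, 89.8]
orientation: [-0.0, 0.996, -0.093, 0.001]
ft_force: [0.7, -0.5, -0.3]
gripper_width: 49.8
gripper_force: 25.0
```

Emit:
{"fn": "arm_command", "kwargs": {
  "increments": [
    [[0,0,0,0.0005,-0.0005,-0.016,-1],[0,0,0,0,0,-0.008,-1],[0,0,0,0,0,-0.004,-1],[0,0,0,0,0,0,-1],[0,0,0,0,0,0,-1],[0,0,0,0,0,0,-1]]
  ]
}}

```text
clock: 24.75
tcp_pos: [626.3, 16.0, 61.3]
orientation: [0.0, 0.996, -0.093, -0.001]
ft_force: [-7.6, 1.3, 11.4]
gripper_width: 50.1
gripper_force: 25.0
```

Emit:
{"fn": "arm_command", "kwargs": {
  "increments": [
    [[0,0,0,0,0,0,0.3],[0,0,0,0,0,0,0.3],[0,0,0,0,0,0,0.3],[0,0,0,0,0,0.03,0.3],[0,0,0,0,0,0.04,0.3],[0,0,0,0,0,0,0.3],[0,0,0,0,0,0,0.3],[0,0,0,0,0,0,0.3]]
  ]
}}

```text
clock: 25.55
tcp_pos: [626.3, 15.8, 129.7]
orientation: [0.0, 0.996, -0.093, -0.001]
ft_force: [0.1, 0.2, -0.3]
gripper_width: 60.2
gripper_force: 0.0
```

Emit:
{"fn": "arm_command", "kwargs": {
  "increments": [
    [[0,0,0.0175,-0.017,0.0333,0,0.3],[0,0,0.0175,-0.017,0.0333,0,0.3],[0,0,0.0175,-0.017,0.0333,0,0.3],[0,0,0.0175,-0.017,0.0333,0,0.3],[0,0,0.0175,-0.017,0.0333,0,0.3],[0,0,0.0175,-0.017,0.0333,0,0.3],[0,0,0,0,0,-0.03,0.3],[0,0,0,0,0,-0.03,0.3]]
  ]
}}

```text
clock: 26.35
tcp_pos: [524.2, 216.9, 69.7]
orientation: [-0.0, 0.999, -0.04, 0.0]
ft_force: [0.6, -0.3, 0.5]
gripper_width: 60.6
gripper_force: 0.0
```

Emit:
{"fn": "arm_command", "kwargs": {
  "increments": [
    [[0,0,0,0,0,0,0.3],[0,0,0,0,0,0,0.3],[0,0,0,0,0,0,0.3]]
  ]
}}

```text
clock: 26.65
tcp_pos: [525.9, 215.6, 72.2]
orientation: [-0.0, 0.999, -0.041, 0.001]
ft_force: [0.6, -0.1, -0.1]
gripper_width: 60.0
gripper_force: 0.0
```

```bash
python3 - <<'E'
from h import *
print(np.round(read_state()["tcp_pos"],1))
c=cam("top"); np.save("top4.npy",c,allow_pickle=True)
B=lambda x0,y0,x1,y1:[int(155+x0/2.7),int(120+y0/2.7),int(155+x1/2.7),int(120+y1/2.7)]
print("green",seg(c,(40,50,30),(90,255,230),B(370,75,460,205),78))
save(c,"t4.png",(155,120,445,300),2.7)
E
```

```text
[525.9 215.6  72.2]
green [624.8  16.2  88.8  48.1 -10.8]
```

View pics/t4.png

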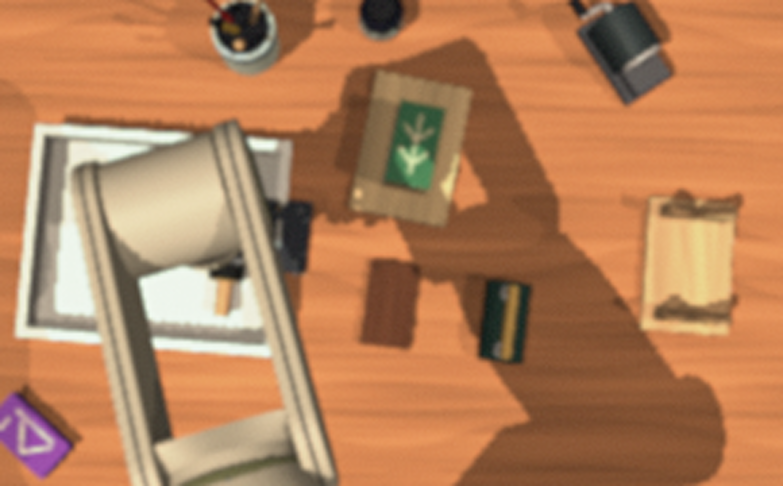

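Green is on top of the pile at crop (416,146), within about 2.5 mm of the others. Next is the roller.

Emit:
{"fn": "arm_command", "kwargs": {
  "increments": [
    [[0,0,0,0,0.0005,-0.03,0.3],[0,0,0,0,0,-0.02,0.3],[0,0,0,0,0,-0.012,0.3],[0,0,0,0,0,0,0.3],[0,0,0,0,0,0,-1],[0,0,0,0,0,0,-1],[0,0,0,0,0,0,-1],[0,0,0,0,0,0,-1]]
  ]
}}

```text
clock: 27.5
tcp_pos: [526.1, 216.5, 10.3]
orientation: [-0.0, 0.999, -0.041, 0.001]
ft_force: [-0.4, 0.2, 4.4]
gripper_width: 39.3
gripper_force: 25.0
```

Emit:
{"fn": "arm_command", "kwargs": {
  "increments": [
    [[0,0,0,0,0,0.03,-1],[0,0,0,0,0,0.04,-1],[0,0,0,0,0,0.03,-1],[0,0,0,0,0,0,-1],[0,0,0,0,0,0,-1]]
  ]
}}

```text
clock: 28.0
tcp_pos: [525.4, 216.2, 109.5]
orientation: [-0.0, 0.999, -0.041, 0.001]
ft_force: [0.4, -0.3, -3.4]
gripper_width: 39.4
gripper_force: 25.0
```

Emit:
{"fn": "arm_command", "kwargs": {
  "increments": [
    [[0,0,0,-0.0015,-0.0395,0.01,-1],[0,0,0,-0.0015,-0.0395,0,-1],[0,0,0,-0.0015,-0.0395,0,-1],[0,0,0,-0.0015,-0.0395,0,-1],[0,0,0,-0.0015,-0.0395,0,-1],[0,0,0,-0.0015,-0.0395,0,-1],[0,0,0,-0.0015,-0.0395,0,-1],[0,0,0,-0.0015,-0.0395,0,-1]]
  ]
}}

```text
clock: 28.8
tcp_pos: [511.1, -101.0, 116.5]
orientation: [-0.0, 0.999, -0.041, -0.002]
ft_force: [0.4, 0.0, -2.3]
gripper_width: 39.0
gripper_force: 25.0
```

Emit:
{"fn": "arm_command", "kwargs": {
  "increments": [
    [[0,0,0.007,-0.0015,-0.0395,0,-1],[0,0,0,-0.0015,-0.0395,0,-1],[0,0,0,-0.0015,-0.0395,0,-1],[0,0,0,-0.0015,-0.0395,0,-1],[0,0,0,-0.002,-0.0395,0,-1],[0,0,0,0,0,0,-1],[0,0,0,0,0,0,-1],[0,0,0,0,0,0,-1]]
  ]
}}

```text
clock: 29.6
tcp_pos: [504.2, -295.9, 117.2]
orientation: [-0.001, 0.999, -0.037, -0.001]
ft_force: [-0.3, 0.3, -1.9]
gripper_width: 39.5
gripper_force: 25.0
```

Emit:
{"fn": "arm_command", "kwargs": {
  "increments": [
    [[0,0,0,0.0015,-0.0015,-0.03,-1],[0,0,0,0,0,-0.03,-1],[0,0,0,0,0,-0.015,-1],[0,0,0,0,0,-0.008,-1],[0,0,0,0,0,0,-1],[0,0,0,0,0,0,-1],[0,0,0,0,0,0,-1]]
  ]
}}

```text
clock: 30.3
tcp_pos: [507.7, -299.6, 37.8]
orientation: [0.001, 0.999, -0.037, 0.001]
ft_force: [0.1, 0.1, -1.5]
gripper_width: 39.3
gripper_force: 25.0
```

```bash
python3 - <<'E'
from h import *
c=cam("scene"); u=proj(c,[505,-298,45]).astype(int); print(u)
x0=max(0,u[0]-80);y0=max(0,u[1]-80); save(c,"s5.png",(x0,y0,x0+160,y0+150),3.8)
E
```

```text
[182 295]
```

View pics/s5.png

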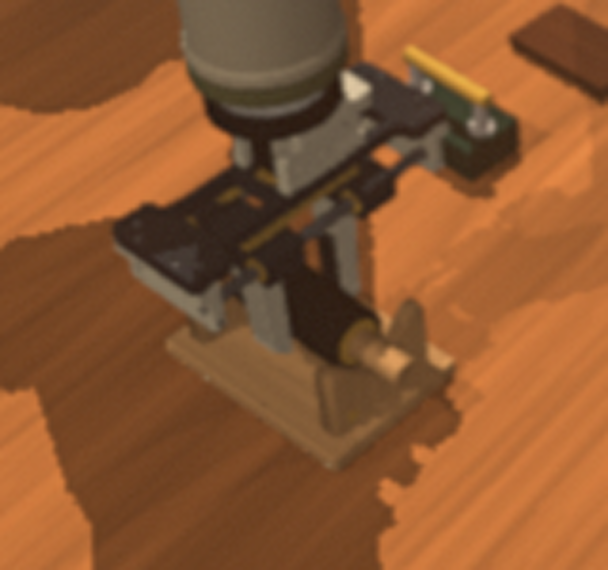

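The roller hangs over the notches with its handles lined up, the front one at crop (385,355). I'll lower it now.

Emit:
{"fn": "arm_command", "kwargs": {
  "increments": [
    [[0,0,0,-0.001,0.001,-0.005,-1],[0,0,0,0,0,-0.003,-1],[0,0,0,0,0,0,-1],[0,0,0,0,0,0,-1],[0,0,0,0,0,0,-1]]
  ]
}}

```text
clock: 30.85
tcp_pos: [505.8, -298.5, 28.5]
orientation: [0.001, 0.999, -0.037, 0.0]
ft_force: [-0.8, -2.6, 3.6]
gripper_width: 39.4
gripper_force: 25.0
```

Emit:
{"fn": "arm_command", "kwargs": {
  "increments": [
    [[0,0,0,0,0,0,0.3],[0,0,0,0,0,0,0.3],[0,0,0,0,0,0,0.3],[0,0,0,0,0,0.03,0.3],[0,0,0,0,0,0.04,0.6],[0,0,0,0,0,0.04,1],[0,0,0,0,0,0.02,1],[0,0,0,0,0,0,1]]
  ]
}}

```text
clock: 31.65
tcp_pos: [507.7, -299.2, 162.4]
orientation: [0.002, 0.999, -0.037, 0.003]
ft_force: [0.9, -0.3, 0.3]
gripper_width: 88.0
gripper_force: 0.0
```

```bash
python3 - <<'E'
from h import *
print(read_state()["tcp_pos"])
s=cam("scene"); c=cam("top"); np.save("top5.npy",c,allow_pickle=True); np.save("s5.npy",s,allow_pickle=True)
a=cv2.resize(s["frame"][240:360,110:250],None,fx=2.7,fy=2.7,interpolation=2)
b=cv2.resize(c["frame"][140:260,280:420],None,fx=2.7,fy=2.7,interpolation=2)
cv2.imwrite("pics/m5.png",np.hstack([a,b])[:,:,::-1])
B=lambda x0,y0,x1,y1:[int(155+x0/2.7),int(120+y0/2.7),int(155+x1/2.7),int(120+y1/2.7)]
print("cover",seg(c,(0,0,0),(179,255,140),B(335,240,445,365),12))
print("bar",seg(c,(10,120,110),(25,255,255),B(495,270,525,365),56))
E
```

```text
[ 507.70037663 -299.18485588  162.40791435]
cover [457.6  37.4  95.2  57.1  -6.4]
bar [ 4.435e+02 -8.840e+01  9.910e+01  2.940e+01  4.000e-01]
```

View pics/m5.png

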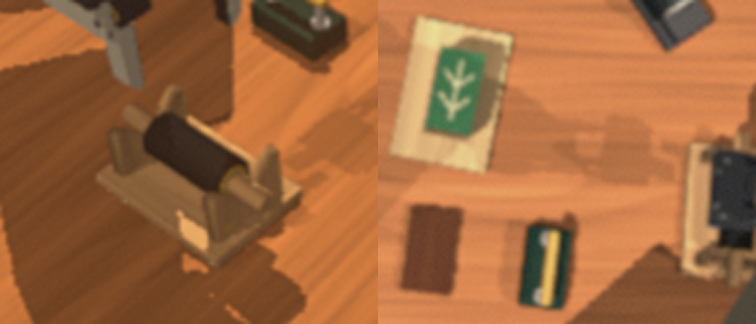

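The roller is seated in both notches. The cover at right-crop (432,248), the weight at (547,265) and the pile have all stayed put.

Emit:
{"fn": "arm_command", "kwargs": {
  "increments": [
    [[0,0,-0.005,-0.0055,0.0375,0,1],[0,0,-0.005,-0.0055,0.0375,0,1],[0,0,-0.005,-0.0055,0.0375,0,1],[0,0,-0.005,-0.0055,0.0375,0,1],[0,0,-0.005,-0.0055,0.0375,0,1],[0,0,-0.005,-0.0055,0.0375,0,1],[0,0,-0.005,-0.0055,0.0375,0,1],[0,0,-0.005,-0.0055,0.0375,0,1]]
  ]
}}

```text
clock: 32.55
tcp_pos: [459.5, 3.7, 155.4]
orientation: [-0.0, 0.998, -0.058, -0.002]
ft_force: [0.2, -0.3, 0.6]
gripper_width: 92.6
gripper_force: 0.0
```

Emit:
{"fn": "arm_command", "kwargs": {
  "increments": [
    [[0,0,-0.005,-0.0055,0.0375,0,1],[0,0,0,0,0,-0.03,1],[0,0,0,0,0,-0.03,1],[0,0,0,0,0,-0.04,1],[0,0,0,0,0,-0.03,1],[0,0,0,0,0,0,1],[0,0,0,0,0,0,1],[0,0,0,0,0,0,1]]
  ]
}}

```text
clock: 33.35
tcp_pos: [457.0, 39.6, 29.2]
orientation: [-0.0, 0.998, -0.06, 0.001]
ft_force: [-0.5, 0.7, 0.5]
gripper_width: 92.7
gripper_force: 0.0
```

Lower to about z = 3.5, grip and lift.

Emit:
{"fn": "arm_command", "kwargs": {
  "increments": [
    [[0,0,0,0,-0.001,-0.015,1],[0,0,0,0,0,-0.0105,1],[0,0,0,0,0,0,1],[0,0,0,0,0,0,0.1],[0,0,0,0,0,0,-1],[0,0,0,0,0,0,-1],[0,0,0,0,0,0,-1],[0,0,0,0,0,0,-1]]
  ]
}}

```text
clock: 34.15
tcp_pos: [456.2, 38.6, 2.7]
orientation: [-0.0, 0.998, -0.06, 0.0]
ft_force: [-0.1, -0.6, -0.6]
gripper_width: 57.3
gripper_force: 0.0
```

Emit:
{"fn": "arm_command", "kwargs": {
  "increments": [
    [[0,0,0,0,0,0,-1],[0,0,0,0,0,0.03,-1],[0,0,0,0,0,0.04,-1],[0,0,0,0,0,0.04,-1],[0,0,0,0,0,0,-1],[0,0,0,0,0,0,-1],[0,0,0,0,0,0,-1]]
  ]
}}

```text
clock: 34.85
tcp_pos: [455.0, 38.6, 111.0]
orientation: [0.0, 0.998, -0.06, -0.001]
ft_force: [0.4, 0.6, -0.3]
gripper_width: 55.6
gripper_force: 25.0
```

Emit:
{"fn": "arm_command", "kwargs": {
  "increments": [
    [[0,0,-0.013,0.034,-0.0045,0,-1],[0,0,-0.013,0.034,-0.0045,0,-1],[0,0,-0.013,0.034,-0.0045,0,-1],[0,0,-0.013,0.034,-0.0045,0,-1],[0,0,-0.013,0.0345,-0.0045,0,-1],[0,0,0,0,0,-0.02,-1],[0,0,0,0,0,0,-1],[0,0,0,0,0,0,-1]]
  ]
}}

```text
clock: 35.65
tcp_pos: [624.2, 16.3, 89.8]
orientation: [0.0, 0.996, -0.092, -0.003]
ft_force: [-0.2, 0.4, -0.6]
gripper_width: 55.5
gripper_force: 25.0
```

Emit:
{"fn": "arm_command", "kwargs": {
  "increments": [
    [[0,0,0,0,0,0,-1],[0,0,0,0,0,0,-1]]
  ]
}}

```text
clock: 35.85
tcp_pos: [626.5, 16.2, 93.3]
orientation: [-0.0, 0.996, -0.092, 0.0]
ft_force: [0.2, 0.5, -0.5]
gripper_width: 55.6
gripper_force: 25.0
```

Emit:
{"fn": "arm_command", "kwargs": {
  "increments": [
    [[0,0,0,0,0,-0.006,-1],[0,0,0,0,0,-0.004,-1],[0,0,0,0,0,-0.001,-1],[0,0,0,0,0,0,-1],[0,0,0,0,0,0,-1],[0,0,0,0,0,0,-1]]
  ]
}}

```text
clock: 36.45
tcp_pos: [626.7, 16.1, 81.7]
orientation: [-0.0, 0.996, -0.092, 0.0]
ft_force: [-0.2, 0.7, -0.2]
gripper_width: 55.8
gripper_force: 25.0
```

Emit:
{"fn": "arm_command", "kwargs": {
  "increments": [
    [[0,0,0,0,0,-0.001,-1],[0,0,0,0,0,0,-1],[0,0,0,0,0,0,0.5],[0,0,0,0,0,0,0.5],[0,0,0,0,0,0,0.5],[0,0,0,0,0,0.02,0.5],[0,0,0,0,0,0.03,0.5],[0,0,0,0,0,0.03,0]]
  ]
}}

```text
clock: 37.25
tcp_pos: [625.9, 16.1, 160.7]
orientation: [0.0, 0.996, -0.092, -0.001]
ft_force: [0.0, -0.6, 1.0]
gripper_width: 65.5
gripper_force: 0.0
```

Emit:
{"fn": "arm_command", "kwargs": {
  "increments": [
    [[0,0,0,-0.026,-0.0265,0,0],[0,0,0,-0.026,-0.0265,0,0],[0,0,0,-0.026,-0.0265,0,0],[0,0,0,-0.026,-0.0265,0,0],[0,0,0,-0.026,-0.0265,0,0],[0,0,0,-0.026,-0.0265,0,0],[0,0,0.08,-0.026,-0.0265,0,0],[0,0,0,0,0,0,0]]
  ]
}}

```text
clock: 38.05
tcp_pos: [442.2, -171.9, 160.5]
orientation: [0.001, 0.999, -0.053, -0.0]
ft_force: [0.1, 1.0, -0.7]
gripper_width: 46.7
gripper_force: 0.0
```

```bash
python3 - <<'E'
from h import *
print(read_state()["tcp_pos"])
c=cam("top"); np.save("top6.npy",c,allow_pickle=True)
save(c,"t6.png",(270,120,430,260),3.6)
B=lambda x0,y0,x1,y1:[int(155+x0/2.7),int(120+y0/2.7),int(155+x1/2.7),int(120+y1/2.7)]
print("cover",seg(c,(0,0,0),(179,255,120),B(380,70,460,205),90))
print("bar",seg(c,(10,120,110),(25,255,255),B(495,280,523,360),56))
E
```

```text
[ 442.15483808 -171.91867409  160.5317637 ]
cover [625.3  15.   94.1  51.6 -10.6]
bar [439.2 -88.9  79.8  14.5  -6.8]
```

View pics/t6.png

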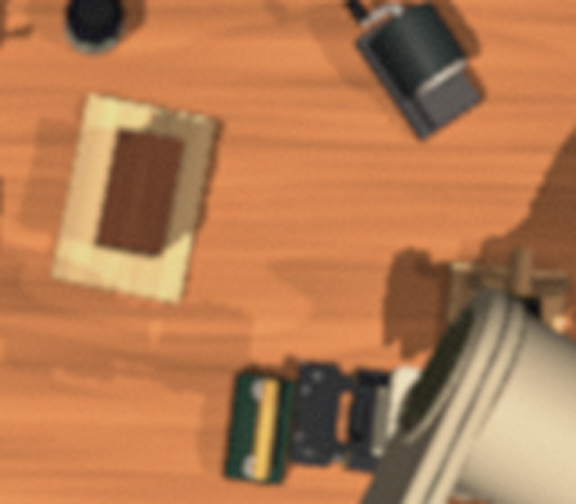

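The cover lies squarely on the pile at crop (140,192). The weight is still at (258,428).

Emit:
{"fn": "arm_command", "kwargs": {
  "increments": [
    [[0,0,0,-0.001,0.041,0,0],[0,0,0,0,0.041,0,0],[0,0,0,0,0,-0.04,0],[0,0,0,0,0,-0.04,0],[0,0,0,0,0,-0.025,0],[0,0,0,0,0,0,0],[0,0,0,0,0,0,0],[0,0,0,0,0,0,0]]
  ]
}}

```text
clock: 38.9
tcp_pos: [445.3, -87.6, 57.5]
orientation: [0.0, 0.999, -0.052, 0.001]
ft_force: [-0.4, 0.6, 0.6]
gripper_width: 46.2
gripper_force: 0.0
```

Emit:
{"fn": "arm_command", "kwargs": {
  "increments": [
    [[0,0,0,-0.0035,-0.002,-0.01,0],[0,0,0,0,0,-0.0065,0],[0,0,0,0,0,0,0],[0,0,0,0,0,0,-1],[0,0,0,0,0,0,-1],[0,0,0,0,0,0,-1],[0,0,0,0,0,0,-1],[0,0,0,0,0,0,-1]]
  ],
  "force": 40
}}

```text
clock: 39.7
tcp_pos: [440.2, -89.2, 39.2]
orientation: [-0.0, 0.999, -0.052, 0.0]
ft_force: [-0.9, 1.6, -0.1]
gripper_width: 11.3
gripper_force: 30.6
```

Emit:
{"fn": "arm_command", "kwargs": {
  "increments": [
    [[0,0,0,0,0,0.02,-1],[0,0,0,0,0,0.03,-1],[0,0,0,0,0,0.04,-1],[0,0,0,0,0,0.03,-1],[0,0,0,0,0,0,-1],[0,0,0,0,0,0,-1],[0,0,0,0,0,0,-1]]
  ]
}}

```text
clock: 40.4
tcp_pos: [438.1, -88.8, 155.8]
orientation: [-0.001, 0.999, -0.052, -0.002]
ft_force: [0.1, -0.0, -7.5]
gripper_width: 11.3
gripper_force: 40.0
```

Emit:
{"fn": "arm_command", "kwargs": {
  "increments": [
    [[0,0,-0.013,0.031,0.0175,0,-1],[0,0,-0.013,0.031,0.0175,0,-1],[0,0,-0.013,0.031,0.0175,0,-1],[0,0,-0.013,0.031,0.0175,0,-1],[0,0,-0.013,0.031,0.0175,0,-1],[0,0,-0.013,0.032,0.0175,0,-1],[0,0,0,0,0,0,-1],[0,0,0,0,0,0,-1]]
  ]
}}

```text
clock: 41.2
tcp_pos: [625.4, 16.3, 154.7]
orientation: [0.0, 0.996, -0.091, -0.003]
ft_force: [-0.3, -1.4, -7.9]
gripper_width: 10.7
gripper_force: 40.0
```

Emit:
{"fn": "arm_command", "kwargs": {
  "increments": [
    [[0,0,0,0,0,-0.01,-1],[0,0,0,0,0,-0.005,-1],[0,0,0,0,0,0,-1],[0,0,0,0,0,0,-1],[0,0,0,0,0,0,-1]]
  ]
}}

```text
clock: 41.7
tcp_pos: [627.2, 15.4, 144.6]
orientation: [-0.0, 0.996, -0.092, 0.001]
ft_force: [-0.1, 0.2, -7.1]
gripper_width: 10.8
gripper_force: 40.0
```

Gently down to about z = 131.

Emit:
{"fn": "arm_command", "kwargs": {
  "increments": [
    [[0,0,0,-0.001,0,-0.006,-1],[0,0,0,0,0,-0.004,-1],[0,0,0,0,0,-0.003,-1],[0,0,0,0,0,0,-1],[0,0,0,0,0,0,-1],[0,0,0,0,0,0,-1]]
  ]
}}

```text
clock: 42.3
tcp_pos: [626.1, 15.7, 131.1]
orientation: [-0.0, 0.996, -0.091, 0.0]
ft_force: [0.1, 0.8, -7.4]
gripper_width: 10.7
gripper_force: 40.0
```

Emit:
{"fn": "arm_command", "kwargs": {
  "increments": [
    [[0,0,0,0,0,-0.0015,-1],[0,0,0,0,0,0,-1],[0,0,0,0,0,0,-1]]
  ]
}}

```text
clock: 42.6
tcp_pos: [626.5, 15.6, 130.1]
orientation: [-0.0, 0.996, -0.091, 0.001]
ft_force: [1.3, 0.3, -2.6]
gripper_width: 10.8
gripper_force: 40.0
```

Contact has begun, with part of the weight taken off the gripper. A little further, then release and back away.

Emit:
{"fn": "arm_command", "kwargs": {
  "increments": [
    [[0,0,0,0,0,-0.001,-1],[0,0,0,0,0,0,-1],[0,0,0,0,0,0,0],[0,0,0,0,0,0,0],[0,0,0,0,0,0,0],[0,0,0,0,0,0.02,0],[0,0,0,0,0,0.03,0],[0,0,0,0,0,0.04,0]]
  ]
}}

```text
clock: 43.4
tcp_pos: [624.3, 15.6, 216.8]
orientation: [0.0, 0.996, -0.091, -0.003]
ft_force: [0.4, 0.1, -0.6]
gripper_width: 46.0
gripper_force: 0.0
```

Emit:
{"fn": "arm_command", "kwargs": {
  "increments": [
    [[0,0,0,0,0,0.03,0],[0,0,0,-0.03,-0.03,0,0],[0,0,0,-0.03,-0.03,0,0],[0,0,0,-0.03,-0.03,0,0],[0,0,0,-0.03,-0.03,0,0],[0,0,0,-0.03,-0.03,0,0],[0,0,0,-0.03,-0.01,0,0],[0,0,0,0,0,0,0]]
  ]
}}

```text
clock: 44.2
tcp_pos: [443.3, -145.9, 248.4]
orientation: [0.0, 0.996, -0.093, -0.001]
ft_force: [0.7, -0.2, 0.5]
gripper_width: 46.6
gripper_force: 0.0
```

```bash
python3 - <<'E'
from h import *
print(read_state()["tcp_pos"])
c=cam("top"); s=cam("scene")
u=proj(s,[626,16,60]).astype(int)
a=cv2.resize(c["frame"][120:270,270:420],None,fx=2.6,fy=2.6,interpolation=2)
b=cv2.resize(s["frame"][u[1]-75:u[1]+75,u[0]-75:u[0]+75],None,fx=2.6,fy=2.6,interpolation=2)
cv2.imwrite("pics/m7.png",np.hstack([a,b])[:,:,::-1])
B=lambda x0,y0,x1,y1:[int(155+x0/2.7),int(120+y0/2.7),int(155+x1/2.7),int(120+y1/2.7)]
print("bar",seg(c,(10,120,110),(25,255,255),B(405,80,432,190),146))
E
```

```text
[ 443.31318359 -145.86183336  248.4228549 ]
bar [628.4  17.2  79.7  14.5 -10.8]
```

View pics/m7.png

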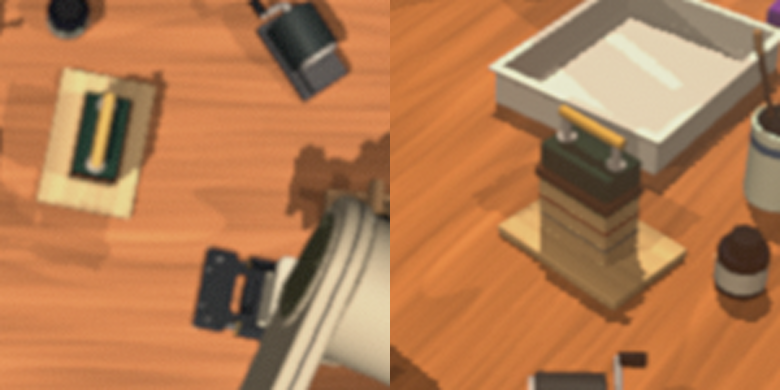

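The three-block pile, cover and weight are square and upright at left-crop (100,140), the tray is empty, and the roller is seated.

```bash
python3 -c "
from bench import close_job; print(close_job())"
```

```text
the job is handed in; nothing more can be done
None
```

The job is handed in: grey, rust and green (no blue in the tray today) are piled squarely on the pressing board under the cover and weight, and the roller is in its stand, all confirmed in the last pictures; the judge returned no verdict.

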